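# Find the lost setting of a thumbwheel lock and draw its bolt

### The arm

A 6-joint arm with a two-finger parallel gripper is mounted at the origin on a cart in front of the work surface, level with it; the furniture and walls round the work are solid. World frame = base frame: x ahead of the robot, y to its left, z up, the work surface at z = 0. Lengths are in m, angles in rad, forces in N, time in s.
With the tool pointing down it reaches from about 0.25 to 0.775 m from the base axis. Payload 4 kg.
Tool frame: the origin (TCP) lies at the very end of the fingers, on their centre line; the grasp point (between the pads) lies hold_point_z behind it (hold_point_z is the distance from the TCP to the grasp point, in m); z points along the fingers, y is the direction in which the jaws open and shut (so a half turn about z gives the same grasp; the last joint's range is limited). The gripper opens to 94 mm and grips with 3 to 60 N. Pads are 16 mm wide; open, the fingers measure 119 mm over their backs; the gripper's body (75 mm by 177 mm) begins 78 mm behind the grasp point.
Start: joints at [-1.253, 0.087, 1.371, -0, 1.684, -0.103], TCP at [0.225, -0.502, 0.206] pointing down, gripper open.
Joint ranges: [-3.1, 3.1], [-0.76, 2.03], [0.27, 2.55], [-1.08, 4.22], [0.17, 2.65], [-2.57, 2.57]. Speed limits (rad/s): [2.79, 2.79, 3.14, 3.14, 3.14, 3.14].

### API

Orientations are given as [roll, pitch, yaw] about the fixed x, y, z axes, in that order (R = Rz(yaw) Ry(pitch) Rx(roll)).
In Python, from bench import * gives the robot as it stands.
- The arm moves only by the tool step_arm, never from a script. Its argument "increments" is text: rows parted by semicolons, each of 6 numbers parted by spaces: the shift along the tool's x, y, z in cm, then the turn, a rotation vector about the tool's x, y, z in rad. A call has 1 to 5 rows; each row shifts and turns the commanded pose from where the row before left it, along the tool's axes as they then stand; what a row does not reach is not made up. A row lasts 1/10 s, in which the tool goes at most 50 mm and 8.59 degrees, less where a joint would pass 70% of its speed; a pose out of reach is approached as far as the arm can. A call is refused whole if a number of a shift passes 5 or a number of a turn 0.15, either way. A call with a gripper value outside its range is refused whole. "claw" is the gripper's target within -1 to 1 (shut at 1, half-way at 0, fully open at -1), set as the call begins (left out, the last holds). The fingers move at their own pace and stop on an object; the grip force is fixed at half the most. Time passes only in rows, so rows that do not move let the fingers close. It gives the time, the measured TCP pose, the force and the opening at its end, in the units of the state.
- get_obs(): the state, without advancing time (a new reading comes with each control period).
- snapshot(name): name is "scene" or "side" or "wrist"; returns the picture (400x640x3 uint8, red, green, blue); there is no depth.
- calibration(name): a dict with "camera_matrix" (3x3 intrinsics, pixels), "eye" and "orientation" of the camera in the world; the wrist camera has in their place "tool_from_camera" (4x4, takes a point from camera to tool coordinates, whose origin is the TCP and whose axes are the flange's). Camera axes: x right, y up, looking along -z (the intrinsics and any distortion apply to the point x, -y, -z); pixel columns grow to the right and rows downward; lengths in m; the calibration is good to about 2 mm. A picture is of the moment at which its call begins: read the wrist's pose just before it. calibration takes no time and is no camera call.
- close_job(): hands the job in, once; it reports no verdict.
The state is a dict: "time": time; "joint_positions": joint angles; "qvel": joint speeds; "joint_torque": joint torques, N m; "tool_pos": TCP position; "ee_rot": TCP orientation; "wrist_force": force on the tool from outside, world axes, zero at the start; "wrist_torque": the same for the moment, N m; "width": finger opening in m.
Only numpy, scipy, OpenCV 4.12 (cv2) and the standard library are available. Lean on these libraries where they do the work, as an engineer would, in place of code of your own. Each camera call takes 0.05 s, during which the arm holds its last target. There are 200 camera calls.

### The job

The setting of this one-wheel code lock has been forgotten: find it by feel. Roll the ridged brass thumbwheel one ridge at a time away from you, and after each click try the bolt by pushing its thumb tab towards the wheel without forcing it; at the right setting the bolt slides all the way, so draw it right back to its stop, out of its keeper, and leave it there. Leave the padlock, the brass cylinder and the screwdriver beside the lock where they lie.

Things in the scene. Friction and masses are not known exactly. Their poses are not given: they have to be found in the camera images.
- code_lock: Code lock: grey steel case 96 x 140 mm (x by y), top face 62 mm above the bench, on a plywood board 120 x 200 x 8 mm fixed to the bench. Origin: centre of the board's underside. +y runs along the long side from the thumbwheel end to the keeper end; +x points away from the robot at zero yaw; z up. Only the wheel and the thumb tab stand up from the case top.
- wheel_centre (a point): Centre of the brass thumbwheel, on its axle (along the lock's y), 48 mm above the bench, 40 mm from the lock's middle towards -y. Hub radius 26 mm, 24 mm wide, six equal straight ridges 5 mm thick out to radius 36 mm, 60 degrees apart. At each click they rest 30 degrees before and behind the top, so one ridge shows on the -x side, one on the +x side of the top.
- tab_top (a point): Middle of the top of the bolt's steel thumb tab (30 x 12 x 22 mm, x by y by z; top 85.5 mm above the bench, foot 1 mm above the case top). It moves with the bolt; at the start 14 mm from the lock's middle towards +y. The case top is free for 50 mm on its +y side, from where it is pushed towards the wheel (the lock's -y). About 2 N of friction; it stays where left.
- the_bolt (a joint): How far the bolt is drawn, m: 0 = nose through the steel keeper at the lock's +y end (start; keeper top 53 mm above the bench), 0.016 = fully drawn, at its stop. At a wrong wheel setting it is solidly blocked at about 0.003; it may be left there while the wheel is rolled on.
- padlock: Brass padlock lying on the bench beyond the lock's -y end, 68 x 42 x 17 mm; bystander.
- brass_cylinder: Brass lock cylinder standing on its end beyond the lock's -y end, 35 mm across, 30 mm tall; bystander.
- green_screwdriver: Green-handled screwdriver lying along the lock's -x side, 130 mm long, 16 mm thick; bystander.
- wheel_top (a point): Where a ridge is highest, 84 mm above the bench, over the axle. Pushing the -x ridge over this point to +x, rising with it along its arc (a level push binds on it), rolls one click with 3 to 8 N; just past it a spring carries the wheel on to rest. It turns endlessly, unmarked. One of six rests, not visible, frees the bolt: one to four clicks ahead at the start.
- grinder (a point): Foot of the red bench grinder that stands on the bench left of the lock (fixed, about 300 mm wide along y, over 200 mm tall with its shields); keep the arm and gripper clear of it, passing above or in front.

How it is judged:
By the outcome, as a careful person would: the job done as asked, in the order asked, and still so for the second after the job is handed in, with the robot touching nothing.
It also fails if it takes over 67 s, if anything falls off the work surface, if the arm or the gripper's body presses on something with over 40 N, if the wrist force passes 120 N, or if a joint passes its speed limit or range.

## Working session

There is one attempt and no reset: what is moved stays moved. The work goes in short steps, Python scripts to look and compute and a tool call to move; the robot and the scene stay as the last step left them, time stands still between calls to the robot, and variables do not carry over. Pictures are saved under pics/ and viewed, about 8 in all and at most 12, crops included, and the job is handed in when it is done.

Besides the shell and the picture viewer there is one more tool, called as a command line: name --argument value ..., lists and objects as JSON in quotes. step_arm: Moves the arm, as the interface text tells. Its arguments: {"type":"object","properties":{"increments":{"type":"string"},"claw":{"type":"number"}},"required":["increments"]}

```bash
mkdir -p pics; ls; python3 - <<'E'
from bench import *
import cv2,numpy as np
o=get_obs()
for k in o: print(k,np.round(o[k],3))
for n in ("scene","side"):
    cv2.imwrite(f"pics/{n}0.png",snapshot(n)[:,:,::-1])
for n in ("scene","side","wrist"): print(n,calibration(n))
E
```

```text
pics
time 0.0
joint_positions [-1.253  0.088  1.372 -0.     1.684 -0.103]
qvel [ 0.002  0.001 -0.     0.001 -0.     0.001]
joint_torque [ 1.0000e-03 -3.4018e+01 -3.0242e+01  7.2000e-02  3.3000e-02 -0.0000e+00]
tool_pos [ 0.225 -0.502  0.204]
ee_rot [-3.139 -0.     0.421]
wrist_force [ 0.313  0.161 -0.793]
wrist_torque [-0.028  0.023  0.004]
width 0.094
scene {'camera_matrix': array([[411.56118326,   0.        , 320.29627912],
       [  0.        , 411.56118326, 196.81376046],
       [  0.        ,   0.        ,   1.        ]]), 'eye': array([-0.31154928,  0.38530087,  0.75304007]), 'orientation': array([ 0.95463007, -0.01286831, -2.09970693])}
side {'camera_matrix': array([[437.16809932,   0.        , 318.81535162],
       [  0.        , 437.16809932, 202.67088798],
       [  0.        ,   0.        ,   1.        ]]), 'eye': array([ 0.16687401, -0.88112099,  0.4284906 ]), 'orientation': array([ 1.20157494, -0.02024631, -0.39340826])}
wrist {'camera_matrix': array([[360.02804969,   0.        , 319.2583867 ],
       [  0.        , 360.02804969, 204.10380533],
       [  0.        ,   0.        ,   1.        ]]), 'tool_from_camera': array([[-2.43165648e-04,  9.66729222e-01,  2.55801782e-01,
         7.44030541e-02],
       [ 9.99999244e-01,  5.43339563e-04, -1.10279438e-03,
        -2.09305474e-04],
       [-1.20509078e-03,  2.55801321e-01, -9.66728624e-01,
        -1.78656679e-01],
       [ 0.00000000e+00,  0.00000000e+00,  0.00000000e+00,
         1.00000000e+00]])}
```

View pics/scene0.png

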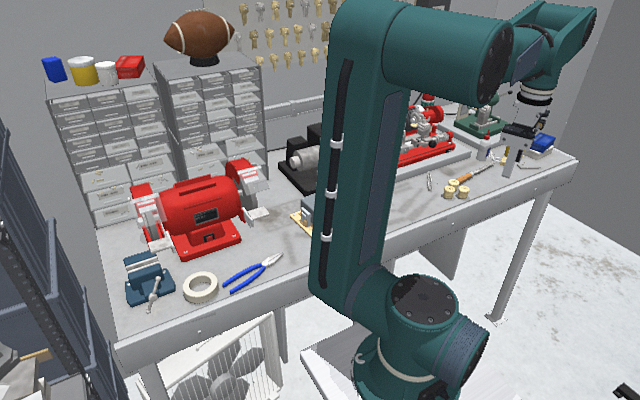

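View pics/side0.png

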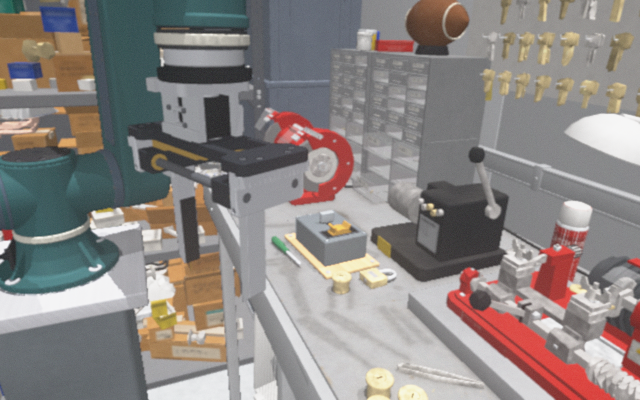

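The side view shows the lock at about (330,238), with the wheel at (340,228), the tab at (327,216), the screwdriver at (285,250), the cylinder at (341,281) and the padlock at (375,277). The arm hides the lock in the scene view.

```bash
cat > h.py <<'E'
import numpy as np, cv2
from scipy.spatial.transform import Rotation as R
from bench import *
def cam(n,o=None):
    c=calibration(n); K=c["camera_matrix"]
    if n=="wrist":
        M=c["tool_from_camera"]; Rt=R.from_euler("xyz",o["ee_rot"]).as_matrix()
        return K, np.array(o["tool_pos"])+Rt@M[:3,3], Rt@M[:3,:3]
    return K,np.array(c["eye"]),R.from_euler("xyz",c["orientation"]).as_matrix()
def ray(C,uv):
    K,e,Rm=C; d=np.array([(uv[0]-K[0,2])/K[0,0],-(uv[1]-K[1,2])/K[1,1],-1]); d=Rm@d
    return e,d/np.linalg.norm(d)
def onz(C,uv,z):
    e,d=ray(C,uv); return e+d*(z-e[2])/d[2]
def tri(rs):
    A=sum(np.eye(3)-np.outer(d,d) for e,d in rs); b=sum((np.eye(3)-np.outer(d,d))@e for e,d in rs)
    return np.linalg.solve(A,b)
def proj(C,p):
    K,e,Rm=C; q=Rm.T@(np.array(p)-e); return K[0,0]*q[0]/-q[2]+K[0,2], K[1,1]*-q[1]/-q[2]+K[1,2]
def crop(img,x0,y0,x1,y1,s,name):
    cv2.imwrite(name,cv2.resize(img[y0:y1,x0:x1,::-1],None,fx=s,fy=s,interpolation=cv2.INTER_CUBIC))
E
python3 - <<'E'
from h import *
C=cam("side")
for uv,z in (((330,238),.062),((340,228),.08),((327,213),.085),((285,235),.008),((350,275),.008),((378,262),.008)): print(uv,onz(C,uv,z).round(3))
img=cv2.imread("pics/side0.png")[:,:,::-1]
crop(img,260,190,420,310,5,"pics/sidecrop.png")
E
```

```text
(330, 238) [ 0.485 -0.19   0.062]
(340, 228) [ 0.505 -0.19   0.08 ]
(327, 213) [ 0.507 -0.124  0.085]
(285, 235) [ 0.444 -0.04   0.008]
(350, 275) [ 0.503 -0.247  0.008]
(378, 262) [ 0.577 -0.221  0.008]
```

View pics/sidecrop.png

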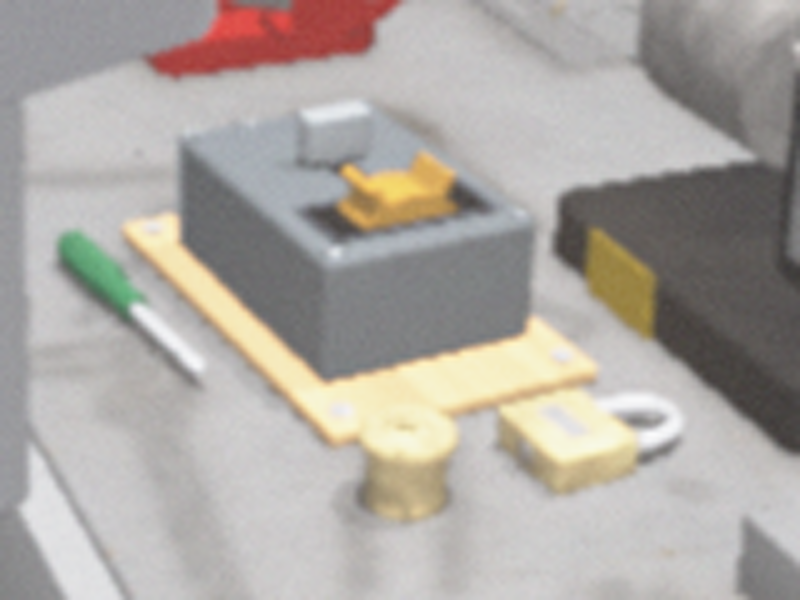

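```bash
python3 - <<'E'
from h import *
C=cam("side")
f=lambda a,b:(a/5+260,b/5+190)
P={}
for n,(a,b),z in (("brdL",(122,218),.008),("brdN",(333,443),.008),("brdR",(597,375),.008),("topL",(182,140),.062),("topN",(330,255),.062),("topR",(530,218),.062),("tab",(335,110),.0855),("cyl",(405,500),0),("padl",(565,470),.0),("grfoot",(150,70),0),("grfootR",(375,40),0),("scr",(205,380),0)):
    P[n]=onz(C,f(a,b),z); print(n,P[n].round(3))
print(np.degrees(np.arctan2(*(P["brdL"]-P["brdN"])[:2])),np.degrees(np.arctan2(*(P["topL"]-P["topN"])[:2])))
print("ctr",(P["brdL"]+P["brdR"])/2,(P["topL"]+P["topR"])/2)
E
```

```text
brdL [ 0.445 -0.032  0.008]
brdN [ 0.456 -0.243  0.008]
brdR [ 0.574 -0.233  0.008]
topL [ 0.457 -0.076  0.062]
topN [ 0.473 -0.2    0.062]
topR [ 0.56  -0.197  0.062]
tab [ 0.509 -0.12   0.086]
cyl [ 0.471 -0.276  0.   ]
padl [ 0.534 -0.279  0.   ]
grfoot [0.523 0.155 0.   ]
grfootR [0.656 0.157 0.   ]
scr [ 0.434 -0.17   0.   ]
-3.1863261758366765 -7.05021144491956
ctr [ 0.50918069 -0.13262405  0.008     ] [ 0.50861368 -0.13650317  0.062     ]
```

```bash
cat >> h.py <<'E'
def plan(pos,yaw,n,pos0=None,yaw0=None):
    "rows (tool cm, rotvec) along a straight line, down-pointing tool"
    o=get_obs(); p=np.array(o["tool_pos"] if pos0 is None else pos0); 
    R0=R.from_euler("xyz",o["ee_rot"]) if yaw0 is None else R.from_euler("xyz",[np.pi,0,yaw0])
    R1=R.from_euler("xyz",[np.pi,0,yaw]); rv=(R0.inv()*R1).as_rotvec(); Rc=R0
    for i in range(n):
        d=Rc.inv().apply((np.array(pos)-p)/n)*100
        print(*d.round(2),*(rv/n).round(4),end="; " if i%5<4 else "\n")
        Rc=Rc*R.from_rotvec(rv/n)
    print()
E
python3 -c "
from h import *
plan([.48,-.15,.26],.06,12)"
```

```text
3.14 -1.81 -0.46 -0.0002 0.0 0.0301; 3.08 -1.9 -0.46 -0.0002 0.0 0.0301; 3.03 -1.99 -0.46 -0.0002 0.0 0.0301; 2.96 -2.08 -0.46 -0.0002 0.0 0.0301; 2.9 -2.17 -0.46 -0.0002 0.0 0.0301
2.83 -2.25 -0.46 -0.0002 0.0 0.0301; 2.77 -2.34 -0.46 -0.0002 0.0 0.0301; 2.69 -2.42 -0.46 -0.0002 0.0 0.0301; 2.62 -2.5 -0.46 -0.0002 0.0 0.0301; 2.54 -2.58 -0.46 -0.0002 0.0 0.0301
2.46 -2.65 -0.46 -0.0002 0.0 0.0301; 2.38 -2.73 -0.46 -0.0002 0.0 0.0301;
```

step_arm --increments "3.14 -1.81 -0.46 0 0 0.03; 3.08 -1.9 -0.46 0 0 0.03; 3.03 -1.99 -0.46 0 0 0.03; 2.96 -2.08 -0.46 0 0 0.03; 2.9 -2.17 -0.46 0 0 0.03" --claw 1

```text
time: 0.6
tool_pos: [0.3314, -0.354, 0.2281]
ee_rot: [-3.141, 0.0, 0.269]
wrist_force: [0.3, 0.1, -0.6]
width: 0.0573
```

step_arm --increments "2.83 -2.25 -0.46 0 0 0.03; 2.77 -2.34 -0.46 0 0 0.03; 2.69 -2.42 -0.46 0 0 0.03; 2.62 -2.5 -0.46 0 0 0.03; 2.54 -2.58 -0.46 0 0 0.03"

```text
time: 1.1
tool_pos: [0.4378, -0.2075, 0.2512]
ee_rot: [-3.141, 0.001, 0.119]
wrist_force: [0.6, -0.4, 0.3]
width: 0.0176
```

step_arm --increments "2.46 -2.65 -0.46 0 0 0.03; 2.38 -2.73 -0.46 0 0 0.03; 0 0 0 0 0 0; 0 0 0 0 0 0; 0 0 0 0 0 0"

```text
time: 1.6
tool_pos: [0.4791, -0.151, 0.2601]
ee_rot: [3.142, 0.001, 0.06]
wrist_force: [-0.3, 0.8, -0.0]
width: 0.0004
```

```bash
python3 - <<'E'
from h import *
import json
o=get_obs(); im=snapshot("wrist")
print(o["time"],np.round(o["tool_pos"],4),np.round(o["ee_rot"],4),o["width"])
json.dump({k:np.array(o[k]).tolist() for k in("tool_pos","ee_rot")},open("w1.json","w"))
np.save("w1.npy",im); cv2.imwrite("pics/w1.png",im[:,:,::-1])
E
```

```text
1.6 [ 0.4791 -0.151   0.2601] [3.1415e+00 1.3000e-03 6.0000e-02] 0.0003935198787728168
```

View pics/w1.png

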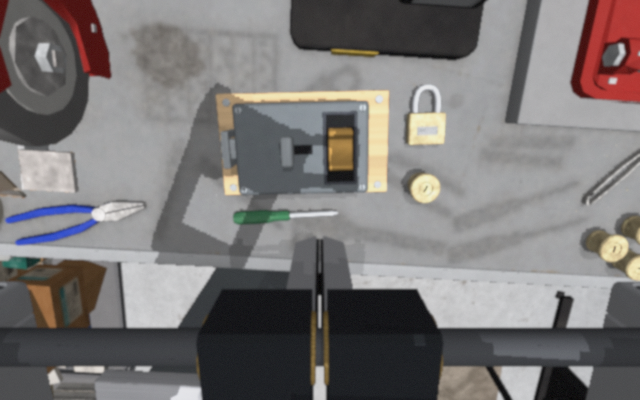

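The wrist view shows the lock with board corners at about (217,95), (389,91), (387,190) and (224,194). The tab is at (287,151), the wheel at (341,149) and the fingertips at (320,240). I'll take a second view for parallax.

step_arm --increments "0 4 1 0 0 0; 0 4 1 0 0 0; 0 0 1 0 0 0; 0 0 0 0 0 0; 0 0 0 0 0 0"

```text
time: 2.15
tool_pos: [0.4841, -0.2301, 0.2306]
ee_rot: [-3.141, 0.0, 0.06]
wrist_force: [-0.1, 0.1, -0.2]
width: 0.0005
```

```bash
python3 - <<'E'
from h import *
import json
o=get_obs(); im=snapshot("wrist")
print(o["time"],np.round(o["tool_pos"],4),np.round(o["ee_rot"],4))
json.dump({k:np.array(o[k]).tolist() for k in("tool_pos","ee_rot")},open("w2.json","w"))
np.save("w2.npy",im)
C=cam("wrist",o); u=[int(x) for x in proj(C,[.509,-.134,.06])]; print(u)
x0,y0=max(u[0]-100,0),max(u[1]-72,0); print("crop2 origin",x0,y0)
a=np.load("w1.npy")[80:205,210:400]; b=im[y0:y0+145,x0:x0+200]
A=cv2.resize(a,(570,375) if 0 else (760,500),interpolation=cv2.INTER_CUBIC)
B=cv2.resize(b,(800,580),interpolation=cv2.INTER_CUBIC)
cv2.imwrite("pics/c1.png",A[:,:,::-1]); cv2.imwrite("pics/c2.png",B[:,:,::-1])
E
```

```text
2.15 [ 0.4841 -0.2301  0.2306] [-3.1409e+00  4.0000e-04  6.0000e-02]
[221, 155]
crop2 origin 121 83
```

View pics/c1.png

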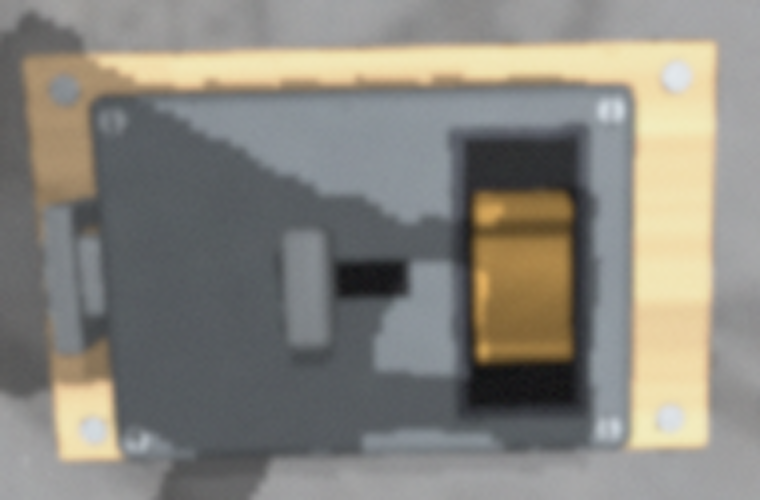

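View pics/c2.png

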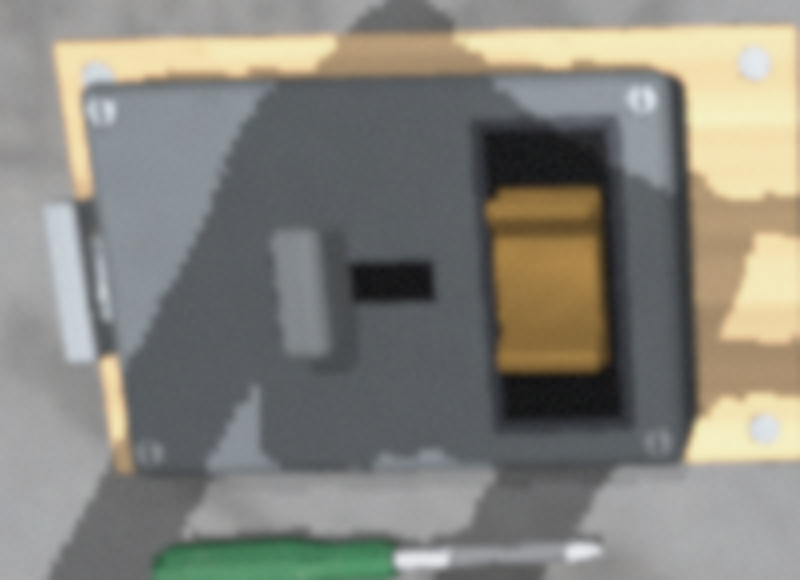

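```bash
python3 - <<'E'
from h import *
import json
o1,o2=[json.load(open(f"w{i}.json")) for i in (1,2)]
C1,C2=cam("wrist",o1),cam("wrist",o2)
f1=lambda p:((p[0]+.5)/4-.5+210,(p[1]+.5)/4-.5+80); f2=lambda p:((p[0]+.5)/4-.5+121,(p[1]+.5)/4-.5+83)
D={"sFL":((112,121),(101,111)),"sFR":((611,111),(642,100)),"sNR":((609,429),(658,441)),"sNL":((140,440),(150,452)),
"tab":((307,289),(301,292))}
P={}
for k,(a,b) in D.items():
    r=[ray(C1,f1(a)),ray(C2,f2(b))]; P[k]=tri(r); z=.0855 if k=="tab" else .062
    print(k,P[k].round(4),"z-plane:",onz(C1,f1(a),z).round(4)[:2],onz(C2,f2(b),z).round(4)[:2])
    P[k]=(onz(C1,f1(a),z)+onz(C2,f2(b),z))/2
c=sum(P[k] for k in D if k!="tab")/4
v=(P["sFL"]-P["sFR"]+P["sNL"]-P["sNR"]); yaw=np.arctan2(-v[0],v[1]); 
v2=(P["sFL"]-P["sNL"]+P["sFR"]-P["sNR"]); print("c",c.round(4),"yaw",yaw,np.arctan2(v2[1],v2[0]), np.linalg.norm(v)/2,np.linalg.norm(v2)/2)
Rz=R.from_euler("z",yaw)
print("tab from c in lock frame",Rz.inv().apply(P["tab"]-c).round(4),"wheel",(c+Rz.apply([0,-.04,0])).round(4),"tab pred",(c+Rz.apply([0,.014,0])).round(4))
E
```

```text
sFL [ 0.5473 -0.0644  0.0625] z-plane: [ 0.5473 -0.0643] [ 0.5473 -0.0642]
sFR [ 0.5573 -0.1901  0.0621] z-plane: [ 0.5573 -0.1901] [ 0.5573 -0.1901]
sNR [ 0.476  -0.1968  0.063 ] z-plane: [ 0.4755 -0.197 ] [ 0.4761 -0.1967]
sNL [ 0.4661 -0.0725  0.065 ] z-plane: [ 0.465  -0.0719] [ 0.4658 -0.0711]
tab [ 0.5107 -0.1169  0.0838] z-plane: [ 0.5108 -0.117 ] [ 0.5112 -0.1174]
c [ 0.5114 -0.1307  0.062 ] yaw 0.08101765418965395 0.08568999526461632 0.12600774933336897 0.08201847915969802
tab from c in lock frame [0.0006 0.0134 0.0235] wheel [ 0.5147 -0.1705  0.062 ] tab pred [ 0.5103 -0.1167  0.062 ]
```

Heights from the two views agree with the text: case top 62–65 mm, tab 84 mm. That puts the lock at (0.511,-0.131), yaw 0.082, and the wheel at (0.515,-0.1705). I'll align the tool with the lock and come down on the -x side of the wheel.

step_arm --increments "0.13 -2.8 1 0 0 -0.022; 0 -2.88 2 0 0 0; 0 0 4.4 0 0 0; 0 0 3 0 0 0; 0 0 0 0 0 0"

```text
time: 2.7
tool_pos: [0.4791, -0.171, 0.1227]
ee_rot: [-3.137, 0.007, 0.085]
wrist_force: [-0.3, 0.6, -0.4]
width: 0.0004
```

```bash
cat >> h.py <<'E'
def lock(o=None):
    o=o or get_obs(); d=R.from_euler("z",-.082).apply(np.array(o["tool_pos"])-[.5114,-.1307,0])*1000
    f=R.from_euler("z",-.082).apply(o["wrist_force"])
    print("t",o["time"],"lock mm",d.round(1),"F",f.round(1),"rpy",np.round(o["ee_rot"],3))
E
python3 -c "
from h import *
lock()"
```

```text
t 2.7 lock mm [-35.5 -37.5 122.7] F [-0.2  0.7 -0.4] rpy [-3.137  0.007  0.085]
```

step_arm --increments "0.1 0.2 2 0 0 0; 0 0 1.8 0 0 0; 0 0 1 0 0 0; 0 0 0 0 0 0; 0 0 0 0 0 0"

```text
time: 3.2
tool_pos: [0.4839, -0.1757, 0.0803]
ee_rot: [3.14, -0.002, 0.083]
wrist_force: [0.1, 0.9, 0.1]
width: 0.0003
```

```bash
python3 - <<'E'
from h import *
lock()
im=snapshot("side"); crop(im,290,190,390,265,7,"pics/s1.png")
E
```

```text
t 3.2 lock mm [-31.1 -42.6  80.3] F [0.2 0.9 0.1] rpy [ 3.14e+00 -2.00e-03  8.30e-02]
```

View pics/s1.png

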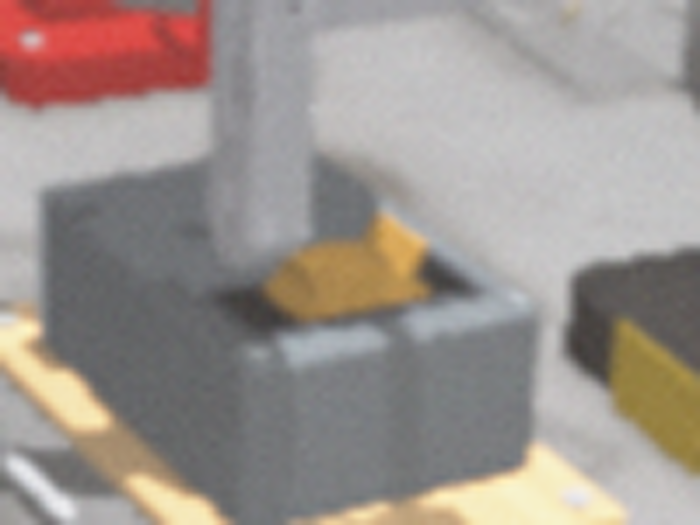

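The finger stands at the -x side of the wheel, clear of the tab. I'll let it settle and read the pose again.

step_arm --increments "0 0 0 0 0 0; 0 0 0 0 0 0"

```text
time: 3.45
tool_pos: [0.4836, -0.1757, 0.0797]
ee_rot: [3.141, -0.002, 0.083]
wrist_force: [0.1, -0.2, -0.3]
width: 0.0009
```

```bash
python3 -c "
from h import *
lock()"
```

```text
t 3.45 lock mm [-31.4 -42.5  79.7] F [ 0.1 -0.2 -0.3] rpy [ 3.141e+00 -2.000e-03  8.300e-02]
```

step_arm --increments "0 -0.25 0.6 0 0 0; 0 0 0 0 0 0; 0.3 0 0 0 0 0; 0.3 0 -0.1 0 0 0; 0.3 0 -0.15 0 0 0"

```text
time: 3.95
tool_pos: [0.4889, -0.1721, 0.0742]
ee_rot: [-3.141, 0.008, 0.083]
wrist_force: [-8.3, -1.1, 0.4]
width: 0.0009
```

```bash
python3 -c "
from h import *
lock()"
```

```text
t 3.95 lock mm [-25.8 -39.4  74.2] F [-8.3 -0.4  0.4] rpy [-3.141  0.008  0.083]
```

step_arm --increments "0.3 0 -0.12 0 0 0; 0.3 0 -0.1 0 0 0; 0.3 0 -0.06 0 0 0"

```text
time: 4.25
tool_pos: [0.4977, -0.1715, 0.0766]
ee_rot: [-3.14, 0.008, 0.082]
wrist_force: [0.4, 0.2, 0.3]
width: 0.0005
```

```bash
python3 -c "
from h import *
lock()"
```

```text
t 4.25 lock mm [-17.  -39.6  76.6] F [0.4 0.2 0.3] rpy [-3.14   0.008  0.082]
```

step_arm --increments "0.2 0 -0.05 0 0 0; 0 0 0 0 0 0"

```text
time: 4.45
tool_pos: [0.5038, -0.1713, 0.0788]
ee_rot: [3.141, -0.002, 0.083]
wrist_force: [0.6, -1.0, 0.1]
width: 0.0008
```

```bash
python3 - <<'E'
from h import *
lock()
im=snapshot("side"); crop(im,290,190,390,265,7,"pics/s2.png")
E
```

```text
t 4.45 lock mm [-10.9 -39.8  78.8] F [ 0.5 -1.1  0.1] rpy [ 3.141e+00 -2.000e-03  8.300e-02]
```

View pics/s2.png

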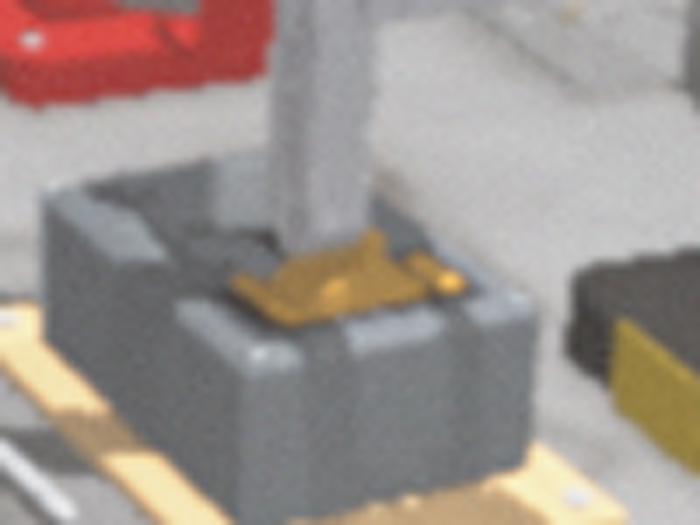

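The picture shows the pushed ridge nearly at the top, at (370,245), just ahead of the finger. The next ridges are at ±60°, (445,275) and (235,285). A little further and it passes the top.

step_arm --increments "0.2 0 -0.1 0 0 0; 0.2 0 -0.1 0 0 0; 0.2 0 -0.2 0 0 0; 0 0 -2 0 0 0; 0 0 -2 0 0 0"

```text
time: 5.0
tool_pos: [0.5085, -0.1705, 0.1224]
ee_rot: [-3.141, 0.001, 0.083]
wrist_force: [-0.3, -0.5, 0.4]
width: 0.0
```

```bash
python3 - <<'E'
from h import *
lock()
im=snapshot("side"); crop(im,290,190,390,265,7,"pics/s3.png")
E
```

```text
t 5.0 lock mm [ -6.2 -39.4 122.4] F [-0.4 -0.4  0.4] rpy [-3.141e+00  1.000e-03  8.300e-02]
```

View pics/s3.png

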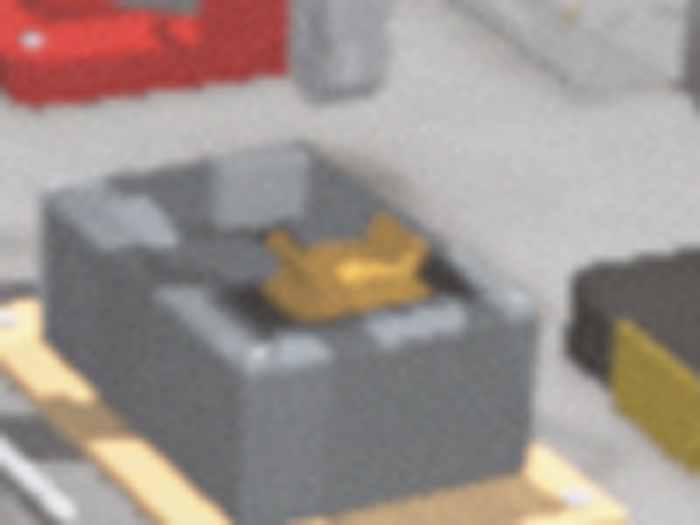

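At rest after the click, with one ridge either side of the top. Before moving over the tab, I'll check grinder clearance from the first wrist view (right-hand edge of its shield at pixel (108,75)).

```bash
python3 - <<'E'
from h import *
import json
o1=json.load(open("w1.json")); C=cam("wrist",o1)
for uv in ((108,75),(88,60),(85,105)):
  for z in (.05,.1,.15,.2,.25): print(uv,onz(C,uv,z).round(3))
E
```

```text
(108, 75) [0.574 0.07  0.05 ]
(108, 75) [0.571 0.042 0.1  ]
(108, 75) [0.568 0.015 0.15 ]
(108, 75) [ 0.566 -0.013  0.2  ]
(108, 75) [ 0.563 -0.041  0.25 ]
(88, 60) [0.587 0.089 0.05 ]
(88, 60) [0.583 0.059 0.1  ]
(88, 60) [0.578 0.029 0.15 ]
(88, 60) [ 0.574 -0.002  0.2  ]
(88, 60) [ 0.57  -0.032  0.25 ]
(85, 105) [0.543 0.097 0.05 ]
(85, 105) [0.544 0.065 0.1  ]
(85, 105) [0.545 0.034 0.15 ]
(85, 105) [0.547 0.003 0.2  ]
(85, 105) [ 0.548 -0.028  0.25 ]
```

```bash
python3 - <<'E'
from h import *
import json
o1=json.load(open("w1.json")); C=cam("wrist",o1); S=cam("side")
r1,r2=ray(C,(47,57)),ray(S,(318,165))
P=tri([r1,r2]); print(P.round(3),proj(C,P),proj(S,P))
# disc right edge in side view (353,160), wrist lower-right edge (85,105), top in side (325,128)
E
```

```text
[0.576 0.082 0.123] (np.float64(43.786212258209105), np.float64(62.570990168588224)) (np.float64(320.0503797979202), np.float64(165.5686132263526))
```

The grinder's outer face is at y ≈ 0.08, and the gripper body will reach y ≈ 0.0, so it's clear. Now to the tab.

step_arm --increments "0.3 -3 0 0 0 0; 0.3 -3 0 0 0 0; 0 -2.1 0 0 0 0; 0 0 0 0 0 0; 0 0 2 0 0 0"

```text
time: 5.55
tool_pos: [0.5105, -0.0901, 0.1053]
ee_rot: [3.138, -0.007, 0.084]
wrist_force: [1.0, -0.1, -0.4]
width: 0.0005
```

step_arm --increments "0 0 1.5 0 0 0; 0 0 0 0 0 0; 0 0 0 0 0 0"

```text
time: 5.85
tool_pos: [0.508, -0.0902, 0.0874]
ee_rot: [3.141, 0.0, 0.082]
wrist_force: [0.2, -1.0, 0.4]
width: 0.0009
```

```bash
python3 -c "
from h import *
lock()"
```

```text
t 5.85 lock mm [-0.1 40.7 87.4] F [ 0.1 -1.1  0.4] rpy [3.141 0.    0.082]
```

step_arm --increments "0 0 1.2 0 0 0; 0 0 0.5 0 0 0; 0 0.4 0 0 0 0; 0 0.3 0 0 0 0; 0 0.2 0 0 0 0"

```text
time: 6.35
tool_pos: [0.5089, -0.0986, 0.0707]
ee_rot: [-3.141, -0.0, 0.082]
wrist_force: [0.1, 1.6, 0.4]
width: 0.0003
```

step_arm --increments "0 0.15 0 0 0 0; 0 0 0 0 0 0"

```text
time: 6.55
tool_pos: [0.509, -0.0999, 0.0707]
ee_rot: [-3.141, -0.0, 0.083]
wrist_force: [-0.1, 1.9, -0.1]
width: 0.0004
```

step_arm --increments "0 0.1 0 0 0 0; 0 0.1 0 0 0 0"

```text
time: 6.75
tool_pos: [0.5092, -0.1015, 0.0707]
ee_rot: [-3.141, -0.0, 0.083]
wrist_force: [-0.6, 3.7, 2.1]
width: 0.0003
```

```bash
python3 -c "
from h import *
lock()"
```

```text
t 6.75 lock mm [ 0.2 29.2 70.7] F [-0.3  3.7  2.1] rpy [-3.141 -0.     0.083]
```

step_arm --increments "0 0.1 0 0 0 0; 0 0 0 0 0 0"

```text
time: 6.95
tool_pos: [0.5092, -0.1018, 0.0707]
ee_rot: [-3.139, -0.0, 0.083]
wrist_force: [-0.2, 5.3, 1.7]
width: 0.0007
```

```bash
python3 -c "
from h import *
lock()"
```

```text
t 6.95 lock mm [ 0.2 29.  70.7] F [0.2 5.3 1.7] rpy [-3.139 -0.     0.083]
```

Blocked at about 3.3 mm, with the force climbing to 5 N. Back off and go to the wheel for click 2.

step_arm --increments "0 -0.6 0 0 0 0; 0 0 -2 0 0 0; 0 0 -2 0 0 0; -1.1 2.4 0 0 0 0; -1 2.5 0 0 0 0"

```text
time: 7.45
tool_pos: [0.4922, -0.1486, 0.1116]
ee_rot: [3.138, -0.002, 0.085]
wrist_force: [0.0, -0.3, -1.2]
width: 0.0011
```

step_arm --increments "-1 2.5 0 0 0 0; 0 0 0 0 0 0; 0 0 2 0 0 0; 0 0 1 0 0 0; 0 0 0 0 0 0"

```text
time: 7.95
tool_pos: [0.4825, -0.1722, 0.0783]
ee_rot: [-3.14, 0.004, 0.083]
wrist_force: [-1.0, 0.6, -0.3]
width: 0.0004
```

step_arm --increments "0 0 0 0 0 0; 0 0 0 0 0 0"

```text
time: 8.15
tool_pos: [0.4844, -0.1732, 0.0812]
ee_rot: [3.141, -0.001, 0.083]
wrist_force: [-0.5, 1.3, 0.3]
width: 0.0003
```

```bash
python3 -c "
from h import *
lock()"
```

```text
t 8.15 lock mm [-30.4 -40.1  81.2] F [-0.4  1.3  0.3] rpy [ 3.141e+00 -1.000e-03  8.300e-02]
```

step_arm --increments "0 0 0.7 0 0 0; 0 0 0 0 0 0; 0.3 0 0 0 0 0; 0.3 0 -0.1 0 0 0; 0.3 0 -0.15 0 0 0"

```text
time: 8.65
tool_pos: [0.4894, -0.1727, 0.0752]
ee_rot: [-3.141, 0.009, 0.083]
wrist_force: [-11.2, -0.8, 2.2]
width: 0.001
```

step_arm --increments "0.3 0 -0.12 0 0 0; 0.3 0 -0.1 0 0 0"

```text
time: 8.85
tool_pos: [0.4924, -0.1725, 0.0765]
ee_rot: [-3.14, 0.016, 0.082]
wrist_force: [-16.7, -2.4, 3.9]
width: 0.0001
```

step_arm --increments "0.3 0 -0.06 0 0 0; 0.2 0 -0.05 0 0 0; 0.2 0 -0.05 0 0 0; 0.2 0 -0.05 0 0 0; 0.2 0 -0.05 0 0 0"

```text
time: 9.35
tool_pos: [0.5104, -0.1712, 0.0811]
ee_rot: [3.141, -0.001, 0.083]
wrist_force: [0.5, 0.3, -0.7]
width: 0.0006
```

step_arm --increments "0 0 0 0 0 0; 0 0 0 0 0 0"

```text
time: 9.55
tool_pos: [0.5101, -0.1711, 0.0809]
ee_rot: [3.141, -0.001, 0.083]
wrist_force: [0.6, -0.4, 0.8]
width: 0.0003
```

```bash
python3 - <<'E'
from h import *
lock()
im=snapshot("side"); crop(im,290,190,390,265,7,"pics/s4.png")
E
```

```text
t 9.55 lock mm [ -4.6 -40.2  80.9] F [ 0.5 -0.4  0.8] rpy [ 3.141e+00 -1.000e-03  8.300e-02]
```

View pics/s4.png

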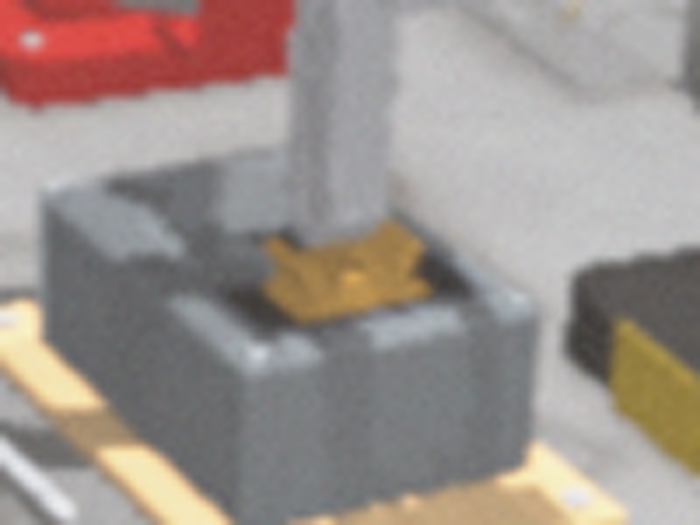

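Click 2 is done: both ridges are at rest with the finger standing between them. Try the bolt.

step_arm --increments "0 0 -1.5 0 0 0; 0 0 -1.5 0 0 0; 0.45 -2.6 0 0 0 0; 0 -2.6 0 0 0 0; 0 -2.5 0 0 0 0"

```text
time: 10.1
tool_pos: [0.5087, -0.0936, 0.113]
ee_rot: [3.14, -0.003, 0.082]
wrist_force: [-0.0, -0.5, 0.0]
width: 0.0004
```

step_arm --increments "0 0 0 0 0 0; 0 0 2 0 0 0; 0 0 1.5 0 0 0; 0 0 0.5 0 0 0; 0 0 0 0 0 0"

```text
time: 10.6
tool_pos: [0.5078, -0.0946, 0.0708]
ee_rot: [3.141, 0.001, 0.082]
wrist_force: [-0.3, -0.1, 0.2]
width: 0.0006
```

step_arm --increments "0 0.4 0 0 0 0; 0 0.3 0 0 0 0; 0 0.2 0 0 0 0; 0 0.1 0 0 0 0; 0 0 0 0 0 0"

```text
time: 11.1
tool_pos: [0.5091, -0.1042, 0.0712]
ee_rot: [3.141, -0.001, 0.083]
wrist_force: [1.4, 1.2, 0.8]
width: 0.0005
```

```bash
python3 -c "
from h import *
lock()"
```

```text
t 11.1 lock mm [-0.1 26.6 71.2] F [1.5 1.1 0.8] rpy [ 3.141e+00 -1.000e-03  8.300e-02]
```

The tab is past the 3 mm block (5.9 mm drawn) at about 1.5 N. This is the setting, so draw the bolt fully.

step_arm --increments "0 0.25 0 0 0 0; 0 0.25 0 0 0 0; 0 0.2 0 0 0 0; 0 0.2 0 0 0 0; 0 0 0 0 0 0"

```text
time: 11.6
tool_pos: [0.5095, -0.1135, 0.0708]
ee_rot: [3.141, -0.0, 0.082]
wrist_force: [0.1, 0.6, 0.3]
width: 0.0005
```

step_arm --increments "0 0.1 0 0 0 0; 0 0.1 0 0 0 0; 0 0 0 0 0 0"

```text
time: 11.9
tool_pos: [0.5095, -0.1142, 0.0707]
ee_rot: [-3.14, 0.0, 0.083]
wrist_force: [-1.1, 4.4, 2.2]
width: 0.0004
```

```bash
python3 -c "
from h import *
lock()"
```

```text
t 11.9 lock mm [-0.6 16.6 70.7] F [-0.7  4.5  2.2] rpy [-3.14   0.     0.083]
```

step_arm --increments "0 0.15 0 0 0 0; 0 0 0 0 0 0"

```text
time: 12.1
tool_pos: [0.5095, -0.1142, 0.0707]
ee_rot: [-3.137, 0.0, 0.083]
wrist_force: [-0.7, 8.3, 2.9]
width: 0.0006
```

```bash
python3 -c "
from h import *
lock()"
```

```text
t 12.1 lock mm [-0.6 16.6 70.7] F [-0.   8.3  2.9] rpy [-3.137  0.     0.083]
```

At its stop (no travel, 8 N). Back off, rise clear, check with a picture.

step_arm --increments "0 -0.7 0 0 0 0; 0 -0.5 0 0 0 0; 0 0 -3 0 0 0; 0 0 -4 0 0 0; -1.5 0 -4 0 0 0"

```text
time: 12.6
tool_pos: [0.4938, -0.1061, 0.181]
ee_rot: [3.141, 0.002, 0.083]
wrist_force: [0.7, 0.2, -0.5]
width: 0.0003
```

step_arm --increments "-3 2 -2 0 0 0; -2 2 -2 0 0 0; 0 2 -1 0 0 0; 0 0 0 0 0 0; 0 0 0 0 0 0"

```text
time: 13.1
tool_pos: [0.4487, -0.1699, 0.2304]
ee_rot: [3.141, 0.001, 0.082]
wrist_force: [0.3, 0.4, -0.2]
width: 0.0004
```

```bash
python3 - <<'E'
from h import *
o=get_obs(); lock(o)
im=snapshot("wrist"); C=cam("wrist",o); u=[int(x) for x in proj(C,[.511,-.131,.06])]; print(u)
x0,y0=max(u[0]-130,0),max(u[1]-80,0); print(x0,y0); crop(im,x0,y0,x0+260,min(y0+190,400),3,"pics/end.png")
Rz=R.from_euler("z",.082)
for y in (.014,-.002): 
    q=proj(C,Rz.apply([0,y,.0855])+[.5114,-.1307,0]); print(y,(q[0]-x0)*3,(q[1]-y0)*3)
E
```

```text
t 13.1 lock mm [-65.7 -33.9 230.4] F [ 0.3  0.4 -0.2] rpy [3.141e+00 1.000e-03 8.200e-02]
[283, 118]
153 38
0.014 333.8105258348583 243.35433007991082
-0.002 388.69624462505215 243.32110496429237
```

View pics/end.png

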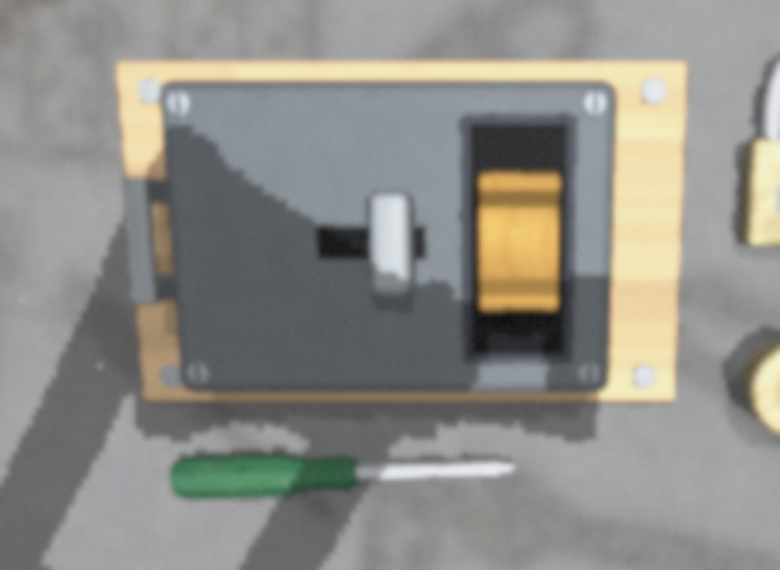

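The tab is at (390,240), where a fully drawn bolt should put it (389,243). The nose is out of the keeper, with an empty gap at (160,235). The wheel is at rest and the bystanders are untouched. Handing in.

```bash
python3 -c "
from bench import *
print(close_job())"
```

```text
the job is handed in; nothing more can be done
None
```

The lock opened at the second click and the bolt is drawn back to its stop. I handed the job in after about 13 s on the robot's clock.

- **First click:** the bolt was solidly blocked at about 3.3 mm. I stopped pushing at about 5 N.
- **Second click:** the bolt slid freely at about 1–2 N. It stopped at about 15.9 mm, and pushing to 8 N to confirm the stop moved it no further.
- **Last picture:** the tab is within a pixel or two of the fully drawn position and the keeper gap is empty. The wheel is at rest and the gripper was clear of everything. The screwdriver looks untouched; the padlock and cylinder are only partly in the frame, and I didn't measure any of the three.

- **Wheel force:** the push for the second click reached about 17 N, above the stated 3–8 N. The finger probably bound slightly on the ridge, but this is well below the limits.
- **First click not seen directly:** I saw the ridge near the top, then the wheel at rest. The finger's path past the top is the only evidence that it rolled forward rather than back.

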